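# Lay out a stripped cylinder valve in assembly order

## Task

The cleaned parts of a breathing-air cylinder valve stand in the black tray; first close the open neck of the valve body with the orange dust cap, fully down, so that no dirt falls in, before you move any of the other parts. Then lay the other three out on the blue mat in order of assembly from the valve body to the handwheel, which already stand in the two end fields: the brass seat insert in the field next to the valve body, the steel spindle in the middle field, and the brass gland nut between the spindle and the handwheel. Stand each part upright in the middle of its printed field, as it stood in the tray, and leave the valve body, the handwheel, the pressure gauge and the grease jar where they are.

Things in the scene. Friction and masses are not known exactly. Their poses are not given: they have to be found in the camera images.
- mat: Blue mat fixed to the bench, 110 (x) x 410 (y) x 3 mm; origin at the centre of its underside, z up; its y lies within 0.15 rad of world y. Five white square outlines (fields, 60 mm) are printed in a row along its y, centres at x = 0, y = -160, -80, 0, 80, 160 mm. The valve body stands in one end field and the handwheel in the other, either way round.
- tray: Black plastic tray fixed to the bench beyond the mat, 120 (x) x 340 (y) mm, floor 2 mm thick, lip 2 mm thick and 8 mm high (from the bench); origin at the centre of its underside, z up; its y lies within 0.1 rad of world y. The four loose parts start standing on its floor in a row along its y, 70 to 90 mm apart along it, up to 15 mm off its centre line, in any order.
- valve_body: Silver valve body upright in a black holding block (56 x 56 x 18 mm); loose, 0.75 kg, stands on the mat. Origin at the centre of the block's underside, z up along the neck. Body 40 mm across up to z = 50, then the open neck, 29 mm outside (26 at the rim), rim at z = 72. A 23 mm threaded outlet reaches 42 mm along its -x at z = 35; its -x points to the robot (within 0.55 rad).
- handwheel: Black lobed handwheel lying flat, 50 mm across, 27 mm high, green hub disc on top; loose. Origin at the centre of its underside, z up.
- seat_insert: Brass seat insert standing upright, round: foot 26 mm diameter up to z = 15 mm, then 19 mm diameter to 26, white plastic seat (15 mm) on top to 30 mm; about 60 g. Origin at the centre of its underside, z up.
- spindle: Bright steel spindle standing on its round flange: flange 28 mm diameter up to z = 8 mm, slim round stem 14 mm diameter to 42 mm, square drive 8 x 8 mm to 54 mm; about 60 g. Origin at the centre of its underside, z up.
- gland_nut: Brass gland nut standing on its hexagon: hexagon 36 mm across flats (42 across corners) up to z = 12 mm, above it a ribbed round threaded collar 28 mm diameter to 30 mm; about 110 g. Origin at the centre of its underside, z up.
- dust_cap: Orange plastic dust cap, a round cup standing open side down: 42 mm outside diameter, 36 inside, 24 mm high, top 4 mm thick; about 30 g. Origin at the centre of its open underside, z up. Inner height 20 mm: fully down on the neck, its origin lies 52 mm above the valve body's origin, with about 4 mm play all round.
- gauge: Bystander: pressure gauge lying flat on the bench off one end of the mat, black rubber guard 64 mm across, 30 mm high, white dial up, brass stub to its -x. Origin at the centre of its underside.
- grease_jar: Bystander: small jar with a white lid and yellow band, 52 mm across, 50 mm high, on the bench off the other end of the mat. Origin at the centre of its underside.
Not all that is in view belongs to the job. Leave any purple or red look-alike of the seat_insert alone.

How it is judged:
By the outcome, as a careful person would: the job done as asked, in the order asked, and still so for the second after the job is handed in, with the robot touching nothing.
It also fails if it takes over 90 s, if anything falls off the work surface, if the arm or the gripper's body presses on something with over 40 N, if the wrist force passes 120 N, or if a joint passes its speed limit or range.

## Robot

A 7-joint arm with a two-finger parallel gripper is mounted at the origin on the work surface. World frame = base frame: x ahead of the robot, y to its left, z up, the work surface at z = 0. Lengths are in m, angles in rad, forces in N, time in s.
With the tool pointing down it reaches from about 0.425 to 1.025 m from the base axis. Payload 9.4 kg.
Tool frame: the origin (TCP) lies midway between the tips of the shut fingers; the grasp point (between the pads) lies 19 mm behind it; z points along the fingers, y is the line along which they close (so a half turn about z gives the same grasp; the last joint's range is limited). The gripper opens to 85 mm and grips with 20 to 120 N. Pads are 22 mm wide; open, the fingers measure 114 mm over their backs; the gripper's body (76 mm by 85 mm) begins 54 mm behind the grasp point. The pads swing forward as they close: fully open they stand 13 mm farther back than shut.
Start: joints at [1.104, 0.599, -0.003, 1.599, 0.002, 0.943, -0.08], TCP at [0.275, -0.671, 0.231] pointing down, gripper open.
Joint ranges: [-2.57, 2.57], [-0.35, 1.97], [-1.29, 1.29], [0.11, 2.56], [-1.05, 4.19], [0.11, 1.86], [-2.63, 2.63]. Speed limits (rad/s): [2.22, 2.22, 3.01, 3.01, 3.14, 3.14, 3.14].

## Interface

Orientations are given as a rotation vector (axis times angle).
In Python, from workcell import * gives the robot as it stands. The module is installed in compiled form; this text tells all that it offers.
- The arm moves only by the tool step_arm, never from a script. Its argument "series" is a list that holds one entry, the list of rows, each a list of 7 numbers: the closure, from -1 (fully open) to 1 (shut), then the shift along the tool's x, y, z as a fraction of full scale, then the turn, a rotation vector about the tool's x, y, z as a fraction of full scale. A call has 1 to 12 rows; each row shifts and turns the commanded pose from where the row before left it, along the tool's axes as they then stand; what a row does not reach is not made up. Full scale, the value 1, is 40 mm for a shift and 5 degrees for a turn. A row lasts 1/12 s, in which the tool goes at most 41.7 mm and 7.16 degrees, less where a joint would pass 70% of its speed; a pose out of reach is approached as far as the arm can. A call with a number of a shift or a turn outside -1 to 1 is refused whole. A call with a gripper value outside its range is refused whole. The fingers move at their own pace and stop on an object; "newtons" is the grip in N (left out, the last holds). Time passes only in rows, so rows that do not move let the fingers close. It gives the time, the measured TCP pose, the force and the opening at its end, in the units of the state.
- read_state(): the state, without advancing time (a new reading comes with each control period).
- snapshot(name): name is "scene" or "top"; returns (picture, depth): 480x640x3 uint8, red, green, blue; 480x640 float32, m along the optical axis (not along the pixel's ray), 0 where there is no reading.
- camera_info(name): a dict with "vfov" (degrees; the focal length in pixels is half the picture's height over the tangent of half this angle, whatever the lens; pixels are square), "cx", "cy" (the principal point, pixels), "eye" and "attitude" of the camera in the world. Camera axes: x right, y down, z forward; pixel columns grow to the right and rows downward; lengths in m; the calibration is good to about 2 mm. A picture is of the moment at which its call begins. camera_info takes no time and is no camera call.
- job_done(): hands the job in, once; it reports no verdict.
The state is a dict: "time": time; "joints": joint angles; "joint_velocities": joint speeds; "joint_torque": joint torques, N m; "tool_pos": TCP position; "tool_rot": TCP orientation; "force": force on the tool from outside, world axes, zero at the start; "torque": the same for the moment, N m; "finger_gap": opening from 0.0 (shut) to 1.0 (fully open).
Only numpy, scipy, OpenCV 4.12 (cv2) and the standard library are available. Lean on these libraries where they do the work, as an engineer would, in place of code of your own. Each camera call takes 0.05 s, during which the arm holds its last target. There are 200 camera calls.

## Working session

There is one attempt and no reset: what is moved stays moved. The work goes in short steps, Python scripts to look and compute and a tool call to move; the robot and the scene stay as the last step left them, time stands still between calls to the robot, and variables do not carry over. Pictures are saved under pics/ and viewed, on a budget of 14 in all, crops included, one or two more only if the job needs it, and the job is handed in when it is done.

Besides the shell and the picture viewer there is one more tool, called by a JSON object that holds its "method" and its "body". step_arm: Moves the arm, as the interface text tells. Its arguments: {"type":"object","properties":{"series":{"type":"array"},"newtons":{"type":"number"}},"required":["series"]}

```bash
mkdir -p pics
cat > h.py <<'E'
from workcell import *
import numpy as np, cv2
from scipy.spatial.transform import Rotation as R
def save(name,fn):
    p,d=snapshot(name); cv2.imwrite(f'pics/{fn}.png',p[:,:,::-1]); np.save(f'pics/{fn}.npy',d); return p,d
def cam(name):
    c=camera_info(name); f=240/np.tan(np.radians(c['vfov'])/2)
    a=np.array(c['attitude'],float)
    M=a if a.shape==(3,3) else R.from_rotvec(a).as_matrix()
    return f,c['cx'],c['cy'],np.array(c['eye']),M
def cloud(name,d):
    f,cx,cy,e,M=cam(name); v,u=np.mgrid[0:480,0:640]
    return np.stack([(u-cx)/f*d,(v-cy)/f*d,d],-1)@M.T+e
E
python3 - <<'E'
from h import *
for n in('scene','top'):
    print(camera_info(n)); save(n,n+'0')
print(read_state())
E
```

```text
{'vfov': 56.73520389620221, 'cx': 318.98844543390777, 'cy': 242.5024963599883, 'eye': array([1.23044928, 0.39553951, 0.59166264]), 'attitude': array([-1.19511441, -2.16826015,  1.10041656])}
{'vfov': 42.19127387188514, 'cx': 327.81776460183755, 'cy': 241.37963465259378, 'eye': array([0.33075517, 0.01471002, 1.21504555]), 'attitude': array([-2.00743207,  2.19625341, -0.24290329])}
{'time': 0.1, 'joints': array([ 1.10428192,  0.6000606 , -0.0025223 ,  1.60005161,  0.00181098,
        0.94290214, -0.0798422 ]), 'joint_velocities': array([-2.00708881e-03,  2.04950986e-04,  3.22942865e-03, -1.56761331e-03,
       -1.12802435e-03,  6.79241688e-06,  2.24448091e-04]), 'joint_torque': array([ 5.79835702e-03, -7.77984881e+01,  1.57033380e+00, -2.58624583e+01,
        1.26944901e-02,  5.52929792e-03, -2.34365513e-05]), 'tool_pos': array([ 0.27532472, -0.67023013,  0.23049182]), 'tool_rot': array([-3.08077714e+00, -6.08195241e-01,  6.64719442e-04]), 'force': array([ 0.00110225, -0.43628314,  0.49663407]), 'torque': array([ 0.01266243, -0.04338333,  0.04488123]), 'finger_gap': 1.0020935011989818}
```

View pics/top0.png

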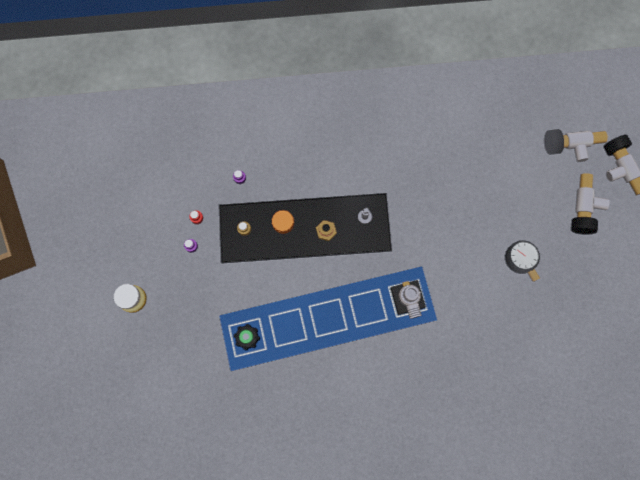

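View pics/scene0.png

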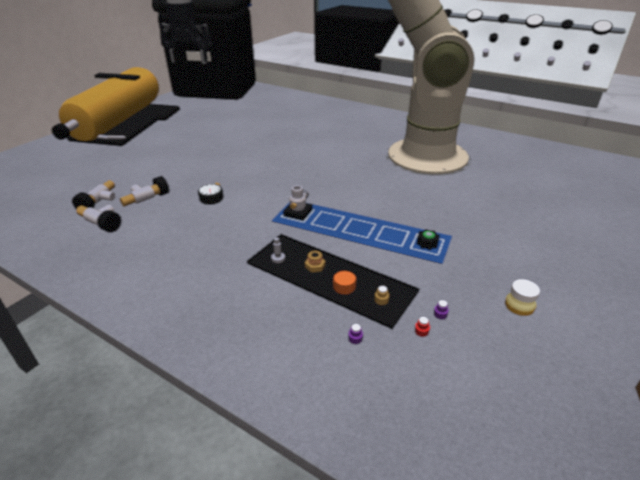

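The top view shows the tray at (305,228) with, left to right, the brass seat (244,228), cap (283,221), nut (326,230) and spindle (365,215). On the mat, the handwheel is at the left (247,337) and the valve body at the right (410,297). I'll enlarge that area.

Run:
```python
from h import *
p=cv2.imread('pics/top0.png'); d=np.load('pics/top0.npy')
c=cv2.resize(p[185:375,215:440],None,fx=3.5,fy=3.15,interpolation=cv2.INTER_CUBIC)
c=cv2.resize(p[190:370,215:440],None,fx=3.33,fy=3.33,interpolation=cv2.INTER_CUBIC)
cv2.imwrite('pics/crop0.png',c)
X=cloud('top',d); 
print('bench',np.median(X[400:460,200:500,2]), X[400,200,2],X[400,560,2],X[120,200,2],'zero frac',(d==0).mean())
hsv=cv2.cvtColor(p,cv2.COLOR_BGR2HSV)
blue=((hsv[...,0]>100)&(hsv[...,0]<115)&(hsv[...,1]>150)&(hsv[...,2]>80)).astype(np.uint8); blue[:250]=0
cn=max(cv2.findContours(cv2.morphologyEx(blue,cv2.MORPH_CLOSE,np.ones((25,25))),0,1)[0],key=cv2.contourArea)
r=cv2.minAreaRect(cn); print('mat rect',r); 
f,cx,cy,e,M=cam('top')
def px(u,v,z):
    r=M@np.array([(u-cx)/f,(v-cy)/f,1]); return e+r*(z-e[2])/r[2]
b=np.array([px(*q,0.003) for q in cv2.boxPoints(r)]); print(b.round(4), np.linalg.norm(np.diff(b,axis=0),axis=1))
for n,(u,v,w) in dict(seat=(244,228,10),cap=(283,221,15),nut=(326,230,14),spin=(365,215,12),hw=(247,337,15),vb=(410,297,22)).items():
    P=X[v-w:v+w,u-w:u+w].reshape(-1,3); print(n,'zmax',np.percentile(P[:,2],99.5).round(4), end=' ')
    for lo in (0.014,0.022,0.035,0.045,0.06):
        Q=P[P[:,2]>lo]
        if len(Q)>4: print(lo,len(Q),((Q.max(0)+Q.min(0))/2)[:2].round(4),(np.ptp(Q,axis=0))[:2].round(3),end=' | ')
    print()
```

```text
bench 0.0018414677824831749 0.0033778645956306086 0.0015231569795972622 0.002983228372183344 zero frac 0.004104817708333333
mat rect ((326.7349548339844, 317.6778564453125), (55.55266189575195, 210.52854919433594), 76.1153335571289)
[[ 0.4793  0.2233  0.003 ]
 [ 0.5428 -0.185   0.003 ]
 [ 0.4347 -0.1977  0.003 ]
 [ 0.3742  0.2031  0.003 ]] [0.41323238 0.10878002 0.40526752]
seat zmax 1.215 0.014 137 [0.495  0.0945] [0.328 0.16 ] | 0.022 81 [0.4938 0.0941] [0.326 0.159] | 0.035 17 [0.4928 0.09  ] [0.324 0.151] | 
cap zmax 0.0338 0.014 377 [0.502  0.0592] [0.343 0.089] | 0.022 353 [0.502  0.0592] [0.343 0.089] | 
nut zmax 0.039 0.014 262 [ 4.895e-01 -4.000e-04] [0.318 0.037] | 0.022 179 [4.87e-01 4.00e-04] [0.313 0.029] | 0.035 58 [0.4852 0.0006] [0.309 0.028] | 
spin zmax 0.0598 0.014 88 [ 0.4953 -0.0381] [0.329 0.106] | 0.022 63 [ 0.4934 -0.036 ] [0.325 0.101] | 0.035 52 [ 0.4934 -0.0358] [0.325 0.101] | 0.045 37 [ 0.4934 -0.0355] [0.325 0.1  ] | 
hw zmax 1.215 0.014 488 [0.3934 0.1037] [0.125 0.178] | 0.022 465 [0.3934 0.1037] [0.125 0.178] | 0.035 18 [0.3876 0.0946] [0.114 0.16 ] | 0.045 6 [0.3308 0.0147] [0. 0.] | 0.06 6 [0.3308 0.0147] [0. 0.] | 
vb zmax 0.0819 0.014 954 [ 0.4218 -0.0816] [0.182 0.193] | 0.022 785 [ 0.4214 -0.0812] [0.181 0.192] | 0.035 547 [ 0.4193 -0.0752] [0.177 0.18 ] | 0.045 494 [ 0.4193 -0.0752] [0.177 0.18 ] | 0.06 159 [ 0.4127 -0.0726] [0.164 0.175] |
```

View pics/crop0.png

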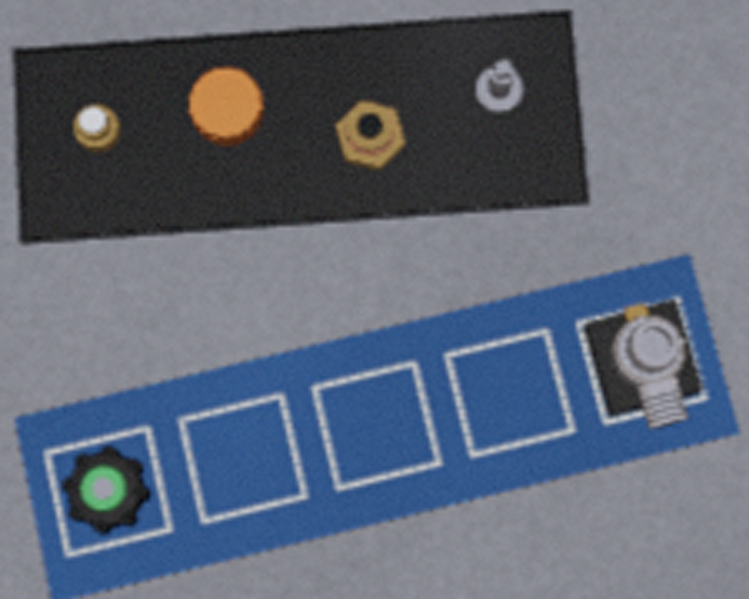

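The crop shows the cap top near (226,104), seat (93,121), nut hole (371,125), spindle flange (499,87) and valve neck (655,343). The field centres fit a straight row around (376.6,425.9). I'll enlarge the parts to get sharper centres.

```bash
cat >> h.py <<'E'
def px(u,v,z,name='top'):
    f,cx,cy,e,M=cam(name); r=M@np.array([(u-cx)/f,(v-cy)/f,1]); return e+r*(z-e[2])/r[2]
def proj(P,name='top'):
    f,cx,cy,e,M=cam(name); q=(np.atleast_2d(P)-e)@M; return np.c_[f*q[:,0]/q[:,2]+cx, f*q[:,1]/q[:,2]+cy]
def circ(c,z,r,name='top'):
    a=np.linspace(0,2*np.pi,60); return proj(np.c_[c[0]+r*np.cos(a),c[1]+r*np.sin(a),0*a+z],name)
def patch(p,c,h=18,s=7,curves=()):
    u0,v0=int(c[0])-h,int(c[1])-h
    g=cv2.resize(p[v0:v0+2*h,u0:u0+2*h],None,fx=s,fy=s,interpolation=cv2.INTER_CUBIC)
    for q in curves: cv2.polylines(g,[np.int32((q-[u0,v0]+.5)*s)],False,(0,255,0),1)
    return g
E
python3 - <<'E'
from h import *
p=cv2.imread('pics/top0.png')
cc=lambda u,v:((u+.5)/3.33-.5+215,(v+.5)/3.33-.5+190)
est=dict(cap=(*cc(226,104),.026,[(.026,.021),(.002,.021)]),seat=(*cc(93,121),.032,[(.032,.0075),(.017,.013)]),nut=(*cc(371,125),.032,[(.032,.014),(.014,.021)]),
 spin=(*cc(499.5,87),.010,[(.010,.014),(.044,.007),(.056,.004)]),vb=(*cc(655,343),.075,[(.075,.013),(.053,.020)]),hw=(*cc(102,488),.03,[(.03,.025)]))
L=[]
for n,(u,v,z,cs) in est.items():
    c=px(u,v,z); print(n,c.round(4)); L.append(patch(p,(u,v),curves=[circ(c,*q) for q in cs]))
cv2.imwrite('pics/parts0.png',np.vstack([np.hstack(L[:3]),np.hstack(L[3:])]))
for k in range(-2,3):
    print('field',k,px(*cc(376.6+133.6*k,425.9-32.65*k),.003).round(4))
for q in ((15,47),(571,11),(588,203),(21,242)): print('tray',px(*cc(*q),.008).round(4))
print(R.from_rotvec(read_state()['tool_rot']).as_matrix().round(3))
E
```

```text
cap [0.6526 0.0827 0.026 ]
seat [0.6477 0.1612 0.032 ]
nut [ 0.6305 -0.0018  0.032 ]
spin [ 0.6526 -0.0813  0.01  ]
vb [ 0.4813 -0.1468  0.075 ]
hw [0.4332 0.169  0.03  ]
field -2 [0.4333 0.1683 0.003 ]
field -1 [0.4451 0.0897 0.003 ]
field 0 [0.457  0.0105 0.003 ]
field 1 [ 0.469  -0.0691  0.003 ]
field 2 [ 0.4811 -0.1492  0.003 ]
tray [0.7047 0.2087 0.008 ]
tray [ 0.6968 -0.1297  0.008 ]
tray [ 0.5772 -0.1266  0.008 ]
tray [0.584  0.2112 0.008 ]
[[ 0.925  0.38  -0.001]
 [ 0.38  -0.925  0.001]
 [-0.    -0.001 -1.   ]]
```

View pics/parts0.png

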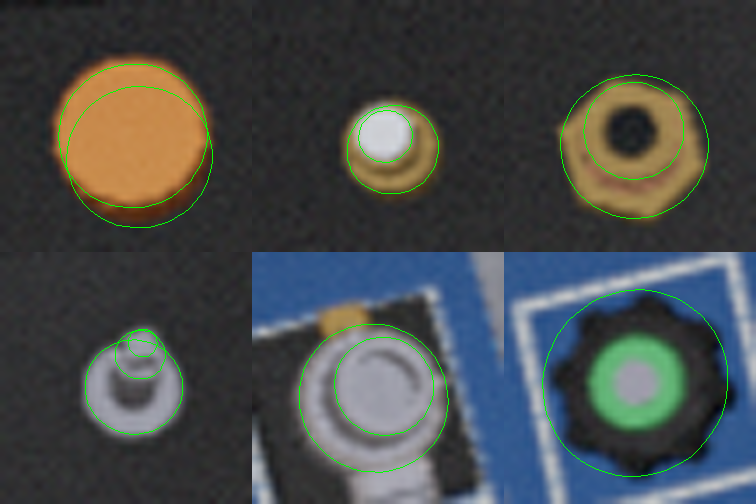

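The circles projected from my estimates match the outlines to about 1 mm. The refined cap centre is (0.6535, 0.0835) and the neck is at (0.4813, -0.147). Next I turn the tool so that it closes along world x, then travel over the cap.

{"method": "step_arm", "body": {"series": [[[-1,0,0,0,0,0,-1],[-1,0,0,0,0,0,-1],[-1,0,0,0,0,0,-1],[-1,0,0,0,0,0,-1],[-1,0,0,0,0,0,-1],[-1,0,0,0,0,0,-1],[-1,0,0,0,0,0,-1],[-1,0,0,0,0,0,-1],[-1,0,0,0,0,0,-1],[-1,0,0,0,0,0,-1],[-1,0,0,0,0,0,-1],[-1,0,0,0,0,0,-1]]], "newtons": 40}}

```text
time: 1.1
tool_pos: [0.2753, -0.6704, 0.2308]
tool_rot: [-2.36, -2.072, -0.0]
force: [-0.4, 0.3, 0.5]
finger_gap: 0.998
```

{"method": "step_arm", "body": {"series": [[[-1,0,0,0,0,0,-1],[-0.5,0,0,0,0,0,-0.52],[-0.5,0.9,0.45,0,0,0,0],[-0.5,0.9,0.45,0,0,0,0],[-0.5,0.9,0.45,0,0,0,0],[-0.5,0.9,0.45,0,0,0,0],[-0.5,0.9,0.45,0,0,0,0],[-0.5,0.9,0.45,0,0,0,0],[-0.5,0.9,0.45,0,0,0,0],[-0.5,0.9,0.45,0,0,0,0],[-0.5,0.9,0.45,0,0,0,0],[-0.5,0.9,0.45,0,0,0,0]]]}}

```text
time: 2.1
tool_pos: [0.4562, -0.309, 0.2311]
tool_rot: [-2.223, -2.22, 0.0]
force: [1.2, 0.3, -0.1]
finger_gap: 0.752
```

{"method": "step_arm", "body": {"series": [[[-0.5,0.9,0.45,0,0,0,0],[-0.5,0.9,0.45,0,0,0,0],[-0.5,0.9,0.45,0,0,0,0],[-0.5,0.9,0.45,0,0,0,0],[-0.5,0.9,0.45,0,0,0,0],[-0.5,0.9,0.45,0,0,0,0],[-0.5,0.9,0.45,0,0,0,0],[-0.5,0.9,0.45,0,0,0,0],[-0.5,0,0,0,0,0,0],[-0.5,0,0,0,0,0,0]]]}}

```text
time: 2.93
tool_pos: [0.6007, -0.0199, 0.2308]
tool_rot: [-2.216, -2.225, -0.001]
force: [0.2, -1.2, -0.8]
finger_gap: 0.749
```

{"method": "step_arm", "body": {"series": [[[-0.5,0.86,0.44,0,0,0,0],[-0.5,0.86,0.44,0,0,0,0],[-0.5,0.865,0.44,0,0,0,0],[-0.5,0,0,1,0,0,0],[-0.5,0,0,1,0,0,0],[-0.5,0,0,1,0,0,0],[-0.5,0,0,1,0,0,0],[-0.5,0,0,0.5,0,0,0],[-0.5,0,0,0,0,0,0],[-0.5,0,0,0,0,0,0]]]}}

```text
time: 3.77
tool_pos: [0.6524, 0.0788, 0.0504]
tool_rot: [-2.223, -2.218, 0.004]
force: [0.6, 0.5, 0.4]
finger_gap: 0.753
```

Run:
```python
from h import *
s,_=save('scene','scene1'); t,_=save('top','top1')
st=read_state(); print(st['tool_pos'])
s=s[:,:,::-1].copy(); t=t[:,:,::-1].copy(); P=st['tool_pos']
cap=(.6535,.0835)
a=patch(s,proj(P,'scene')[0],40,5,[circ(cap,.026,.021,'scene'),circ(cap,.002,.021,'scene'),proj([P-[.04,0,0],P+[.04,0,0]],'scene'),proj([P,P+[0,0,.05]],'scene')])
b=patch(t,proj(P)[0],40,5,[circ(cap,.026,.021),proj([P-[.04,0,0],P+[.04,0,0]])])
cv2.imwrite('pics/app1.png',np.hstack([a,b]))
```

```text
[0.65412471 0.0796338  0.05294487]
```

View pics/app1.png

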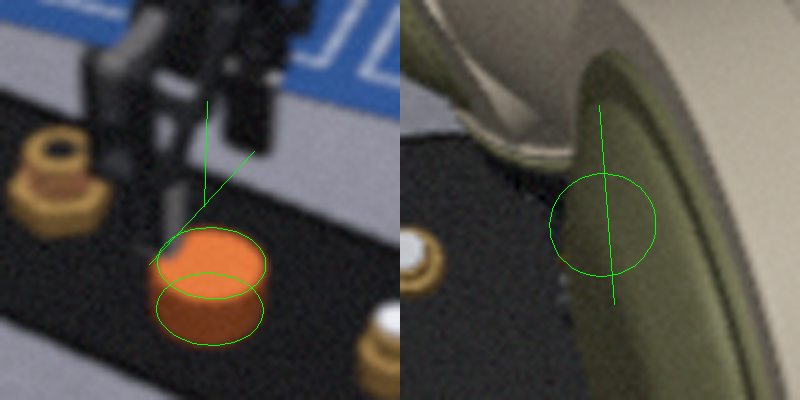

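The scene view shows the open fingers straddling the cap along x, with the cap at patch pixels (210,285). The tool sits about 4 mm short in y, so I correct that, go down and grip.

{"method": "step_arm", "body": {"series": [[[-0.5,0.1,0,0,0,0,0],[-0.5,0,0,0.6,0,0,0],[-0.5,0,0,0.6,0,0,0],[-0.5,0,0,0,0,0,0],[-0.5,0,0,0,0,0,0]]]}}

```text
time: 4.28
tool_pos: [0.6531, 0.0845, 0.004]
tool_rot: [-2.222, -2.22, 0.0]
force: [0.5, -0.2, 0.2]
finger_gap: 0.747
```

{"method": "step_arm", "body": {"series": [[[1,0,0,0,0,0,0],[1,0,0,0,0,0,0],[1,0,0,0,0,0,0],[1,0,0,0,0,0,0],[1,0,0,0,0,0,0],[1,0,0,0,0,0,0]]], "newtons": 30}}

```text
time: 4.78
tool_pos: [0.6542, 0.0846, 0.0054]
tool_rot: [2.222, 2.219, 0.004]
force: [-0.6, 0.1, 6.3]
finger_gap: 0.484
```

{"method": "step_arm", "body": {"series": [[[1,0,0,-0.5,0,0,0],[1,0,0,-1,0,0,0],[1,0,0,-1,0,0,0],[1,0,0,-1,0,0,0],[1,-0.72,-0.538,0,0,0,0],[1,-0.72,-0.538,0,0,0,0],[1,-0.72,-0.538,0,0,0,0],[1,-0.72,-0.538,0,0,0,0],[1,-0.72,-0.538,0,0,0,0],[1,-0.72,-0.538,0,0,0,0],[1,-0.72,-0.538,0,0,0,0],[1,-0.72,-0.538,0,0,0,0]]]}}

```text
time: 5.78
tool_pos: [0.48, -0.1471, 0.1446]
tool_rot: [2.221, 2.219, 0.001]
force: [1.6, -0.8, -0.8]
finger_gap: 0.484
```

{"method": "step_arm", "body": {"series": [[[1,0,0,0,0,0,0],[1,0,0,0.5,0,0,0],[1,0,0,0,0,0,0],[1,0,0,0,0,0,0]]]}}

```text
time: 6.12
tool_pos: [0.4807, -0.1457, 0.1238]
tool_rot: [-2.222, -2.22, 0.0]
force: [0.1, -0.3, -0.7]
finger_gap: 0.483
```

Run:
```python
from h import *
s,_=save('scene','scene2'); ps=[]
for i in range(8): ps.append(read_state()['tool_pos']); snapshot('scene')
P=np.mean(ps,0); print(P.round(4),np.std(ps,0).round(4),read_state()['force'],read_state()['finger_gap'])
s=s[:,:,::-1].copy(); v=(.4813,-.1468); c=(P[0],P[1])
a=patch(s,proj([*v,.1],'scene')[0],37,8,[circ(v,.075,.013,'scene'),circ(v,.053,.020,'scene'),circ(c,P[2]+.022,.021,'scene'),circ(c,P[2]-.002,.021,'scene')])
cv2.imwrite('pics/app2.png',a)
```

```text
[ 0.4812 -0.1455  0.1239] [0.0001 0.0001 0.0002] [ 0.23876113 -0.40503223 -0.46016933] 0.48492519544212886
```

View pics/app2.png

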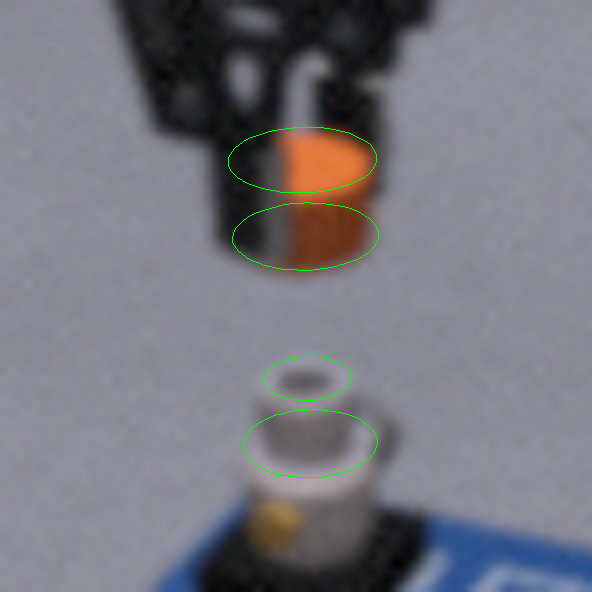

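Cap and neck line up in the scene view: both are shifted from their overlays by the same (-4,+4) patch pixels, about 1 mm, so the camera is off and not the alignment. Lowering in small steps.

{"method": "step_arm", "body": {"series": [[[1,0,0,0.55,0,0,0],[1,0,0,0.55,0,0,0],[1,0,0,0.1,0,0,0],[1,0,0,0.1,0,0,0],[1,0,0,0.1,0,0,0],[1,0,0,0,0,0,0]]]}}

```text
time: 7.07
tool_pos: [0.4809, -0.1458, 0.0673]
tool_rot: [-2.223, -2.22, 0.0]
force: [0.4, 0.7, -0.9]
finger_gap: 0.485
```

{"method": "step_arm", "body": {"series": [[[1,0,0,0.06,0,0,0],[1,0,0,0.06,0,0,0],[1,0,0,0.05,0,0,0],[1,0,0,0.05,0,0,0],[1,0,0,0,0,0,0],[1,0,0,0,0,0,0]]]}}

```text
time: 7.57
tool_pos: [0.4807, -0.1459, 0.0585]
tool_rot: [-2.223, -2.22, 0.0]
force: [0.1, -0.5, -0.3]
finger_gap: 0.482
```

{"method": "step_arm", "body": {"series": [[[1,0,0,0.02,0,0,0],[1,0,0,0.02,0,0,0],[1,0,0,0,0,0,0]]]}}

```text
time: 7.82
tool_pos: [0.4808, -0.1459, 0.058]
tool_rot: [2.222, 2.219, -0.0]
force: [-3.5, 1.6, 18.0]
finger_gap: 0.479
```

{"method": "step_arm", "body": {"series": [[[1,0,0,0.02,0,0,0],[1,0,0,0,0,0,0]]]}}

```text
time: 7.98
tool_pos: [0.4809, -0.1459, 0.0578]
tool_rot: [2.221, 2.219, 0.0]
force: [-4.9, 1.5, 29.3]
finger_gap: 0.485
```

Contact came at 0.0578, the expected seated height. I relieve the pressure, open and go up.

{"method": "step_arm", "body": {"series": [[[1,0,0,-0.03,0,0,0],[-0.4,0,0,0,0,0,0],[-0.4,0,0,0,0,0,0],[-0.4,0,0,0,0,0,0],[-0.4,0,0,0,0,0,0],[-0.4,0,0,-0.3,0,0,0],[-0.4,0,0,-1,0,0,0],[-0.4,0,0,-1,0,0,0],[-0.4,0,0,-0.7,0,0,0],[-0.4,0,0,0,0,0,0]]]}}

```text
time: 8.82
tool_pos: [0.483, -0.1462, 0.182]
tool_rot: [2.219, 2.215, 0.006]
force: [0.1, -0.5, -0.8]
finger_gap: 0.704
```

Run:
```python
from h import *
s,_=save('scene','scene3'); P=read_state()['tool_pos']; print(P)
s=s[:,:,::-1].copy(); v=(.4813,-.1468)
a=patch(s,proj([*v,.06],'scene')[0],37,8,[circ(v,.079,.021,'scene'),circ(v,.055,.021,'scene')])
cv2.imwrite('pics/cap3.png',a)
```

```text
[ 0.48208832 -0.14636455  0.17980607]
```

View pics/cap3.png

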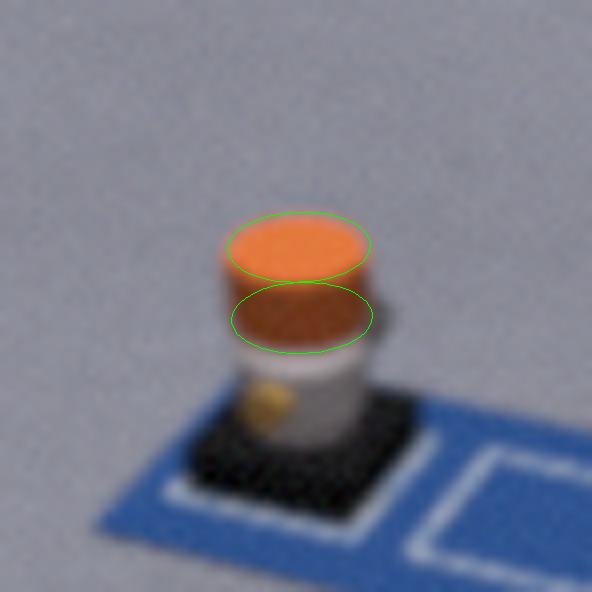

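The cap sits level and fully down on the neck, top at (298,250) and skirt bottom at the shoulder (300,345). Next I pick up the seat insert.

{"method": "step_arm", "body": {"series": [[[-0.2,0.858,0.46,0,0,0,0],[-0.2,0.858,0.46,0,0,0,0],[-0.2,0.858,0.46,0,0,0,0],[-0.2,0.858,0.46,0,0,0,0],[-0.2,0.858,0.46,0,0,0,0],[-0.2,0.858,0.46,0,0,0,0],[-0.2,0.858,0.46,0,0,0,0],[-0.2,0.858,0.46,0,0,0,0],[-0.2,0.858,0.46,0,0,0,0],[-0.2,0,0,1,0,0,0],[-0.2,0,0,1,0,0,0],[-0.2,0,0,0.5,0,0,0]]]}}

```text
time: 9.87
tool_pos: [0.6441, 0.1629, 0.0716]
tool_rot: [-2.219, -2.22, 0.009]
force: [-0.7, -0.3, -0.7]
finger_gap: 0.594
```

{"method": "step_arm", "body": {"series": [[[-0.2,0,0,0,0,0,0],[-0.2,0,0,0,0,0,0],[-0.2,0,0,0,0,0,0]]]}}

```text
time: 10.12
tool_pos: [0.6471, 0.1631, 0.0779]
tool_rot: [2.223, 2.22, 0.001]
force: [0.2, 0.4, 0.2]
finger_gap: 0.601
```

{"method": "step_arm", "body": {"series": [[[-0.2,0,0.02,0.8,0,0,0],[-0.2,0,0,0.7,0,0,0],[-0.2,0,0,0.31,0,0,0],[-0.2,0,0,0,0,0,0],[1,0,0,0,0,0,0],[1,0,0,0,0,0,0],[1,0,0,0,0,0,0],[1,0,0,0,0,0,0],[1,0,0,0,0,0,0],[1,0,0,0,0,0,0]]], "newtons": 40}}

```text
time: 10.95
tool_pos: [0.6487, 0.1632, 0.007]
tool_rot: [2.222, 2.219, 0.004]
force: [-0.3, -0.3, 8.9]
finger_gap: 0.282
```

{"method": "step_arm", "body": {"series": [[[1,0,0,-0.5,0,0,0],[1,0,0,-1,0,0,0],[1,0,0,-1,0,0,0],[1,0,0,-1,0,0,0],[1,-0.721,-0.56,0,0,0,0],[1,-0.721,-0.56,0,0,0,0],[1,-0.721,-0.56,0,0,0,0],[1,-0.721,-0.56,0,0,0,0],[1,-0.721,-0.56,0,0,0,0],[1,-0.721,-0.56,0,0,0,0],[1,-0.721,-0.56,0,0,0,0],[1,-0.721,-0.56,0,0,0,0]]]}}

```text
time: 11.95
tool_pos: [0.4671, -0.0689, 0.1458]
tool_rot: [2.222, 2.219, 0.001]
force: [0.2, -1.4, -0.6]
finger_gap: 0.278
```

{"method": "step_arm", "body": {"series": [[[1,0,0,1,0,0,0],[1,0,0,1,0,0,0],[1,0,0,0,0,0,0],[1,0,0,0,0,0,0],[1,0,0,0,0,0,0]]]}}

```text
time: 12.37
tool_pos: [0.4688, -0.067, 0.0664]
tool_rot: [2.221, 2.221, 0.001]
force: [-0.4, 0.4, -0.5]
finger_gap: 0.277
```

```bash
cat >> h.py <<'E'
def look(fn,c,circles,h=37,s=8,name='scene'):
    g,_=save(name,fn); g=g[:,:,::-1].copy()
    st=read_state(); print(st['tool_pos'].round(4),st['force'].round(1),round(st['finger_gap'],3))
    cv2.imwrite(f'pics/{fn}c.png',patch(g,proj(c,name)[0],h,s,[circ(q[:2],q[2],q[3],name) for q in circles]))
E
python3 - <<'E'
from h import *
t=read_state()['tool_pos']
look('s4',[.469,-.0691,.04],[(.469,-.0691,.003,.013),(t[0],t[1]-.0014,t[2]-.0025,.013),(t[0],t[1]-.0014,t[2]+.0265,.0075)])
E
```

```text
[ 0.4692 -0.067   0.0669] [ 0.6  1.2 -0.8] 0.28
```

View pics/s4c.png

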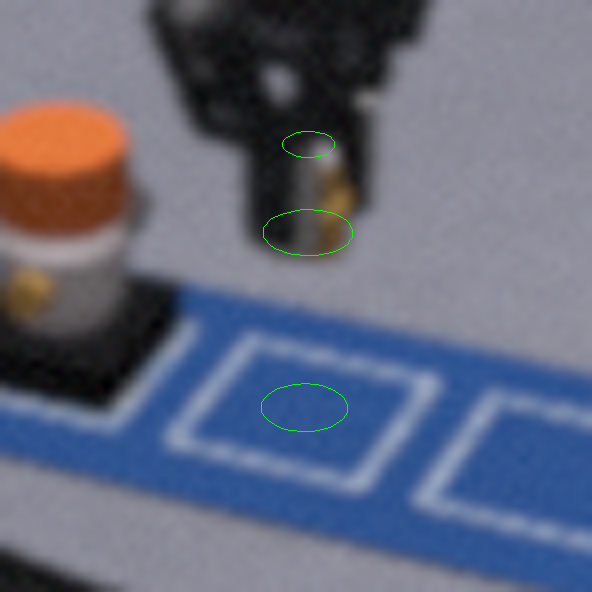

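The seat hangs upright above field 1, its visible edge at (355,255) matching the prediction. Field centre at about (304,412). Lowering.

{"method": "step_arm", "body": {"series": [[[1,0,0,0.7,0,0,0],[1,0,0,0.6,0,0,0],[1,0,0,0.1,0,0,0],[1,0,0,0.03,0,0,0],[1,0,0,0.02,0,0,0],[1,0,0,0,0,0,0],[1,0,0,0,0,0,0]]]}}

```text
time: 13.0
tool_pos: [0.4687, -0.0678, 0.0082]
tool_rot: [2.222, 2.219, 0.002]
force: [0.5, 0.3, -0.9]
finger_gap: 0.273
```

{"method": "step_arm", "body": {"series": [[[1,0,0,0.025,0,0,0],[1,0,0,0,0,0,0]]]}}

```text
time: 13.17
tool_pos: [0.4687, -0.0679, 0.0078]
tool_rot: [2.221, 2.218, 0.003]
force: [-2.0, 0.4, 22.2]
finger_gap: 0.279
```

{"method": "step_arm", "body": {"series": [[[1,0,0,0.02,0,0,0],[1,0,0,0,0,0,0]]]}}

```text
time: 13.33
tool_pos: [0.4687, -0.0679, 0.0077]
tool_rot: [2.221, 2.218, 0.003]
force: [-3.5, 1.1, 33.8]
finger_gap: 0.28
```

{"method": "step_arm", "body": {"series": [[[1,0,0,-0.035,0,0,0],[-0.2,0,0,0,0,0,0],[-0.2,0,0,0,0,0,0],[-0.2,0,0,0,0,0,0],[-0.2,0,0,0,0,0,0],[-0.2,0,0,-0.3,0,0,0],[-0.2,0,0,-1,0,0,0],[-0.2,0,0,-1,0,0,0],[-0.2,0,0,-1,0,0,0],[-0.2,0,0,-0.2,0,0,0]]]}}

```text
time: 14.17
tool_pos: [0.4696, -0.0677, 0.1512]
tool_rot: [2.22, 2.217, 0.005]
force: [0.9, -0.1, 0.2]
finger_gap: 0.602
```

{"method": "step_arm", "body": {"series": [[[-0.2,-0.062,0.92,0,0,0,0],[-0.2,-0.062,0.92,0,0,0,0],[-0.2,-0.062,0.92,0,0,0,0],[-0.2,-0.062,0.92,0,0,0,0],[-0.2,-0.062,0.92,0,0,0,0],[-0.2,0,0,1,0,0,0],[-0.2,0,0,0.5,0,0,0],[-0.2,0,0,0,0,0,0],[-0.2,0,0,0,0,0,0],[-0.2,0,0,0,0,0,0]]]}}

```text
time: 15.0
tool_pos: [0.6522, -0.0801, 0.0872]
tool_rot: [2.222, 2.22, 0.0]
force: [0.1, 1.2, 1.1]
finger_gap: 0.597
```

Run:
```python
from h import *
c=(.652,-.081)
look('s5',[.56,-.08,.03],[(.469,-.0691,.003,.013),(.469,-.0691,.033,.0075),(*c,.010,.014),(*c,.056,.004)],50,7)
```

```text
[ 0.6526 -0.0802  0.0879] [-0.2 -0.2 -0.3] 0.599
```

View pics/s5c.png

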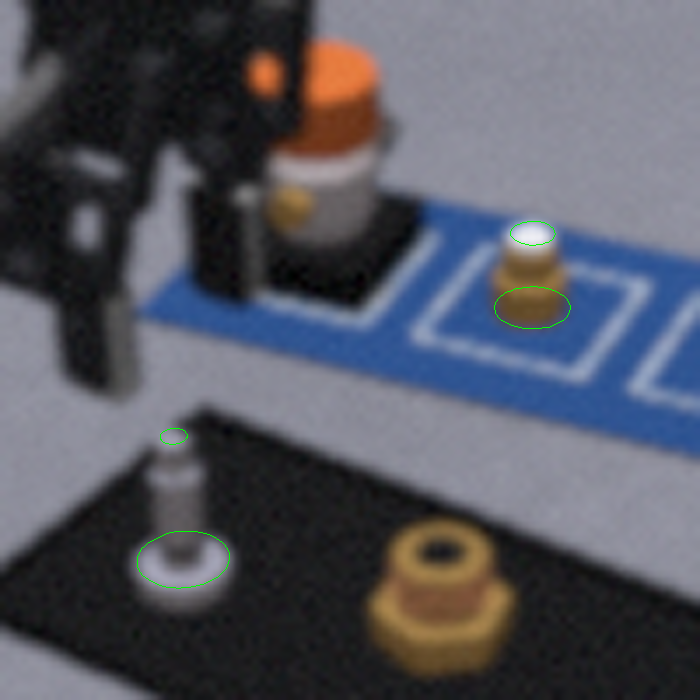

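The seat stands upright in the middle of its field (530,275), and the spindle (180,520) is where I predicted. I go down and grip the stem.

{"method": "step_arm", "body": {"series": [[[-0.2,0,0,0.9,0,0,0],[-0.2,0,0,0.6,0,0,0],[-0.2,0,0,0.29,0,0,0],[-0.2,0,0,0,0,0,0],[1,0,0,0,0,0,0],[1,0,0,0,0,0,0],[1,0,0,0,0,0,0],[1,0,0,0,0,0,0],[1,0,0,0,0,0,0],[1,0,0,0,0,0,0],[1,0,0,0,0,0,0]]], "newtons": 40}}

```text
time: 15.97
tool_pos: [0.653, -0.0803, 0.0167]
tool_rot: [2.221, 2.219, 0.002]
force: [-1.1, -0.7, 7.4]
finger_gap: 0.152
```

{"method": "step_arm", "body": {"series": [[[1,0,0,-0.5,0,0,0],[1,0,0,-1,0,0,0],[1,0,0,-1,0,0,0],[1,0.381,-0.815,-0.5,0,0,0],[1,0.381,-0.815,0,0,0,0],[1,0.381,-0.815,0,0,0,0],[1,0.381,-0.815,0,0,0,0],[1,0.381,-0.815,0,0,0,0],[1,0.381,-0.815,0,0,0,0],[1,0,0,0,0,0,0],[1,0,0,1,0,0,0],[1,0,0,0.8,0,0,0]]]}}

```text
time: 16.97
tool_pos: [0.4581, 0.0115, 0.0639]
tool_rot: [2.221, 2.217, 0.008]
force: [1.0, -0.6, -1.8]
finger_gap: 0.151
```

{"method": "step_arm", "body": {"series": [[[1,0,0,0,0,0,0],[1,0,0,0,0,0,0],[1,0,0,0,0,0,0]]]}}

```text
time: 17.22
tool_pos: [0.457, 0.0116, 0.064]
tool_rot: [2.222, 2.22, 0.0]
force: [0.1, -0.9, -0.2]
finger_gap: 0.147
```

Run:
```python
from h import *
t=read_state()['tool_pos']; c=(t[0],t[1]-.0008)
look('s6',[.457,.0105,.04],[(.457,.0105,.003,.014),(*c,t[2]-.014,.014),(*c,t[2]-.006,.014),(*c,t[2]+.040,.004)])
```

```text
[0.4573 0.0115 0.0643] [-0.1  0.2  0.3] 0.146
```

View pics/s6c.png

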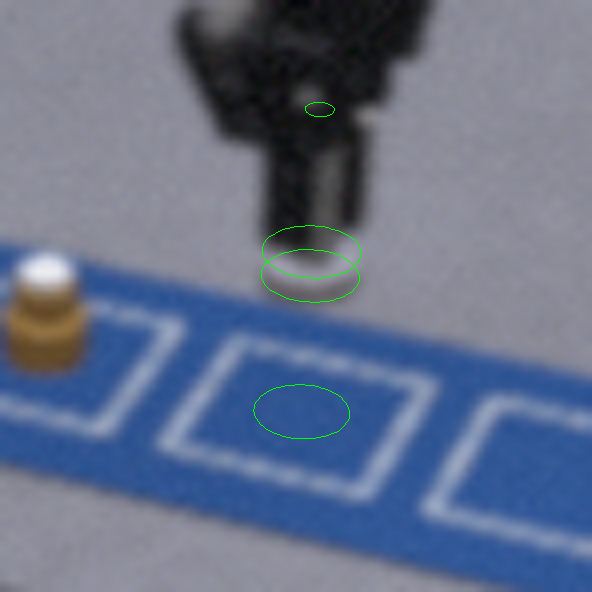

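The flange (310,265) hangs level over the middle field, aligned with its centre (302,412). Lowering.

{"method": "step_arm", "body": {"series": [[[1,0,0,0.6,0,0,0],[1,0,0,0.4,0,0,0],[1,0,0,0.08,0,0,0],[1,0,0,0.03,0,0,0],[1,0,0,0.025,0,0,0],[1,0,0,0,0,0,0],[1,0,0,0,0,0,0]]]}}

```text
time: 17.85
tool_pos: [0.457, 0.0113, 0.0184]
tool_rot: [2.223, 2.219, 0.002]
force: [-0.4, -0.6, -0.9]
finger_gap: 0.148
```

{"method": "step_arm", "body": {"series": [[[1,0,0,0.02,0,0,0],[1,0,0,0.02,0,0,0],[1,0,0,0,0,0,0]]]}}

```text
time: 18.1
tool_pos: [0.457, 0.0112, 0.0175]
tool_rot: [2.222, 2.219, 0.002]
force: [-2.3, 0.7, 24.9]
finger_gap: 0.151
```

{"method": "step_arm", "body": {"series": [[[1,0,0,-0.025,0,0,0],[-0.2,0,0,0,0,0,0],[-0.2,0,0,0,0,0,0],[-0.2,0,0,0,0,0,0],[-0.2,0,0,0,0,0,0],[-0.2,0,0,0,0,0,0],[-0.2,0,0,-0.3,0,0,0],[-0.2,0,0,-1,0,0,0],[-0.2,0,0,-1,0,0,0],[-0.2,0,0,-1,0,0,0],[-0.2,0,0,0,0,0,0]]]}}

```text
time: 19.02
tool_pos: [0.4586, 0.0116, 0.1544]
tool_rot: [2.22, 2.216, 0.009]
force: [0.7, -0.2, -0.8]
finger_gap: 0.601
```

{"method": "step_arm", "body": {"series": [[[-0.2,-0.057,0.868,0,0,0,0],[-0.2,-0.057,0.868,0,0,0,0],[-0.2,-0.057,0.868,0,0,0,0],[-0.2,-0.057,0.868,0,0,0,0],[-0.2,-0.057,0.868,0,0,0,0],[-0.2,0,0,1,0,0,0],[-0.2,0,0,0.8,0,0,0],[-0.2,0,0,0,0,0,0],[-0.2,0,0,0,0,0,0],[-0.2,0,0,0,0,0,0]]]}}

```text
time: 19.85
tool_pos: [0.6303, 0.0002, 0.0779]
tool_rot: [2.222, 2.221, 0.001]
force: [-0.6, 0.5, -0.4]
finger_gap: 0.602
```

Run:
```python
from h import *
c=(.6305,-.0010)
look('s7',[.55,.0,.03],[(.457,.0105,.011,.014),(.457,.0105,.057,.004),(*c,.032,.014),(*c,.014,.020)],50,7)
```

```text
[6.308e-01 1.000e-04 7.860e-02] [-0.3  0.8  1.1] 0.597
```

View pics/s7c.png

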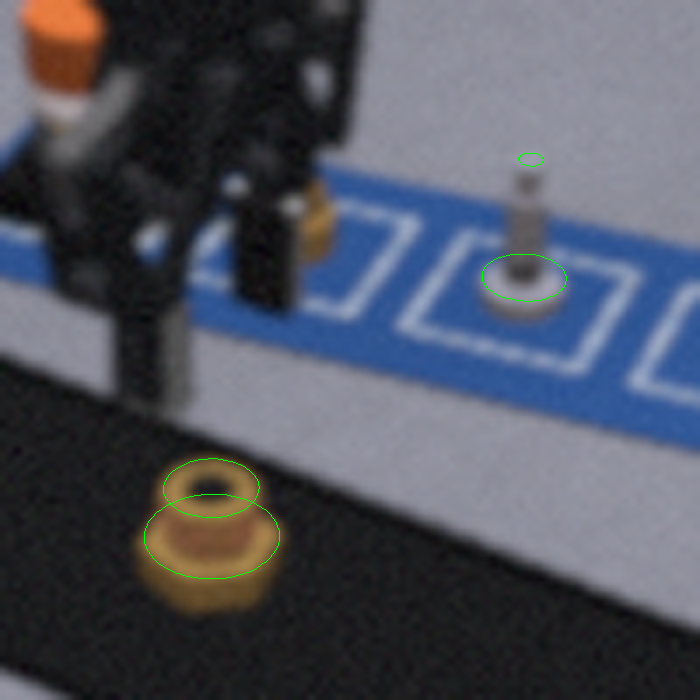

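The spindle stands centred in its field (523,285), and the nut matches its prediction (210,530). I go down and grip its collar.

{"method": "step_arm", "body": {"series": [[[-0.2,0,0,0.8,0,0,0],[-0.2,0,0,0.5,0,0,0],[-0.2,0,0,0.26,0,0,0],[-0.2,0,0,0,0,0,0],[1,0,0,0,0,0,0],[1,0,0,0,0,0,0],[1,0,0,0,0,0,0],[1,0,0,0,0,0,0],[1,0,0,0,0,0,0],[1,0,0,0,0,0,0]]], "newtons": 50}}

```text
time: 20.73
tool_pos: [0.6311, -0.0, 0.0164]
tool_rot: [2.222, 2.219, 0.003]
force: [-1.7, 0.0, 6.1]
finger_gap: 0.302
```

{"method": "step_arm", "body": {"series": [[[1,0,0,-0.5,0,0,0],[1,0,0,-1,0,0,0],[1,0,0,-1,0,0,0],[1,0.378,-0.774,-0.5,0,0,0],[1,0.378,-0.774,0,0,0,0],[1,0.378,-0.774,0,0,0,0],[1,0.378,-0.774,0,0,0,0],[1,0.378,-0.774,0,0,0,0],[1,0.378,-0.774,0,0,0,0],[1,0,0,0,0,0,0],[1,0,0,1,0,0,0],[1,0,0,0.8,0,0,0]]]}}

```text
time: 21.73
tool_pos: [0.446, 0.0911, 0.0635]
tool_rot: [2.221, 2.218, 0.008]
force: [1.0, 0.3, -2.8]
finger_gap: 0.305
```

{"method": "step_arm", "body": {"series": [[[1,0,0,0,0,0,0],[1,0,0,0,0,0,0],[1,0,0,0,0,0,0]]]}}

```text
time: 21.98
tool_pos: [0.4449, 0.091, 0.0636]
tool_rot: [2.222, 2.22, 0.001]
force: [-0.8, -0.1, -0.9]
finger_gap: 0.303
```

Run:
```python
from h import *
t=read_state()['tool_pos']; c=(t[0],t[1]-.0008)
look('s8',[.4451,.0897,.04],[(.4451,.0897,.003,.021),(*c,t[2]-.0145,.021),(*c,t[2]-.0025,.021)])
```

```text
[0.4452 0.0909 0.064 ] [ 0.5  0.4 -1.9] 0.303
```

View pics/s8c.png

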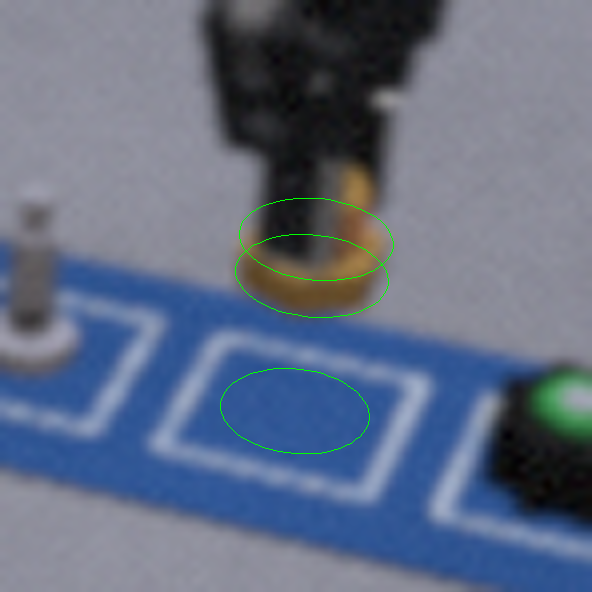

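The nut hangs level over its field, hexagon at (312,270), field centre near (292,412). Lowering.

{"method": "step_arm", "body": {"series": [[[1,0,0,0.6,0,0,0],[1,0,0,0.4,0,0,0],[1,0,0,0.08,0,0,0],[1,0,0,0.03,0,0,0],[1,0,0,0.025,0,0,0],[1,0,0,0,0,0,0],[1,0,0,0,0,0,0]]]}}

```text
time: 22.62
tool_pos: [0.4449, 0.0907, 0.018]
tool_rot: [2.223, 2.219, 0.002]
force: [-0.2, -0.2, -2.3]
finger_gap: 0.3
```

{"method": "step_arm", "body": {"series": [[[1,0,0,0.02,0,0,0],[1,0,0,0.02,0,0,0],[1,0,0,0,0,0,0]]]}}

```text
time: 22.87
tool_pos: [0.4448, 0.0906, 0.0172]
tool_rot: [2.222, 2.219, 0.003]
force: [-2.2, -0.8, 25.7]
finger_gap: 0.303
```

{"method": "step_arm", "body": {"series": [[[1,0,0,-0.025,0,0,0],[-0.2,0,0,0,0,0,0],[-0.2,0,0,0,0,0,0],[-0.2,0,0,0,0,0,0],[-0.2,0,0,0,0,0,0],[-0.2,0,0,0,0,0,0],[-0.2,0,0,-0.3,0,0,0],[-0.2,0,0,-1,0,0,0],[-0.2,0,0,-1,0,0,0],[-0.2,0,0,-1,0,0,0],[-0.2,0,0,-1,0,0,0]]]}}

```text
time: 23.78
tool_pos: [0.4435, 0.0907, 0.1901]
tool_rot: [-2.221, -2.219, 0.002]
force: [0.5, -1.0, 0.8]
finger_gap: 0.599
```

{"method": "step_arm", "body": {"series": [[[-0.2,0.8,0,0,0,0,0],[-0.2,0.9,0,0,0,0,0],[-0.2,0.9,0,0,0,0,0],[-0.2,0.9,0,0,0,0,0],[-0.2,0.9,0,0,0,0,0],[-0.2,0.9,0,0,0,0,0],[-0.2,0.9,0,0,0,0,0],[-0.2,0.9,0,0,0,0,0],[-0.2,0.9,0,0,0,0,0],[-0.2,0.9,0,0,0,0,0],[-0.2,0,0,0,0,0,0],[-0.2,0,0,0,0,0,0]]]}}

```text
time: 24.78
tool_pos: [0.4435, 0.4488, 0.1878]
tool_rot: [-2.218, -2.223, 0.001]
force: [0.4, -0.9, 0.1]
finger_gap: 0.599
```

Run:
```python
from h import *
t,_=save('top','top9'); t=t[:,:,::-1].copy(); print(read_state()['tool_pos'])
F={-1:(.4451,.0897),0:(.457,.0105),1:(.469,-.0691)}
cv=[circ(F[-1],.015,.021),circ(F[-1],.033,.014),circ(F[0],.011,.014),circ(F[0],.057,.004),circ(F[1],.018,.013),circ(F[1],.033,.0075),circ((.4813,-.1468),.079,.021)]
g=cv2.resize(t[260:380,215:445],None,fx=3.45,fy=3.45,interpolation=cv2.INTER_CUBIC); h=g.copy()
for q in cv: cv2.polylines(h,[np.int32((q-[215,260]+.5)*3.45)],False,(0,255,0),1)
s,_=save('scene','scene9')
# overall: ensure final image <=800x600; bottom strip plain
cv2.imwrite('pics/final.png',np.vstack([h,cv2.resize(s[150:330,240:480,::-1],(h.shape[1],186))]))
```

```text
[0.44414044 0.4468199  0.18768231]
```

View pics/final.png

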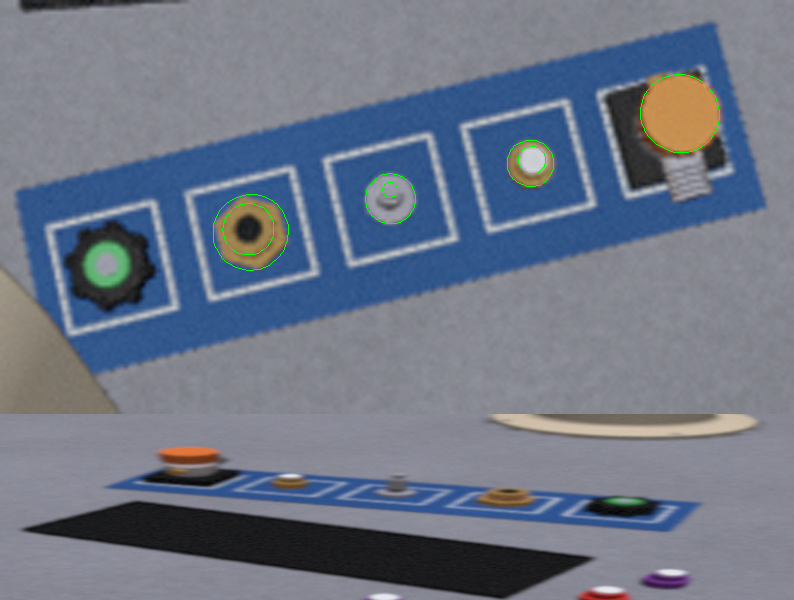

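The final view shows all parts upright and centred: nut (251,232), spindle (390,198), seat (530,162). The cap is on the valve body at (680,113).

```bash
python3 -c "
from workcell import *
print(job_done())"
```

```text
the job is handed in; nothing more can be done
None
```

The job is done and handed in after about 25 s of robot time. I closed the valve neck with the orange dust cap first, before moving anything else. Then I set the brass seat insert next to the valve body, the steel spindle in the middle field, and the gland nut next to the handwheel.

- **Cap:** it met resistance at the height I expected for fully down (tool at 0.0578 m, up to 29 N). The scene picture shows it level on the shoulder of the body.
- **Parts on the mat:** the last top view shows all three upright and within about 1–2 mm of their predicted field centres.
- **Force:** the highest reading I saw was 34 N, while setting the seat down.
- **Left in place:** the valve body and handwheel look unmoved in the last pictures. I did not check the gauge and the grease jar again at the end, but the arm worked well away from the gauge. On its final retreat the tool stayed at about 0.19 m, well above the 50 mm jar.

No check failed. The scene camera was offset from my estimates by about 1 mm throughout.

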